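Close the marble dish and present it turned a quarter

ROBOT

A 7-joint arm with a two-finger parallel gripper is mounted at the origin on a cart in front of the work surface, level with it; the furniture and walls round the work are solid. World frame = base frame: x ahead of the robot, y to its left, z up, the work surface at z = 0. Lengths are in m, angles in rad, forces in N, time in s.
With the tool pointing down it reaches from about 0.425 to 0.875 m from the base axis. Payload 4.7 kg.
Tool frame: the origin (TCP) lies midway between the tips of the shut fingers; the grasp point (between the pads) lies 19 mm behind it; z points along the fingers, y is the line along which they close (so a half turn about z gives the same grasp; the last joint's range is limited). The gripper opens to 87 mm and grips with 3 to 60 N. Pads are 19 mm wide; open, the fingers measure 117 mm over their backs; the gripper's body (75 mm by 190 mm) begins 51 mm behind the grasp point.
Start: joints at [1.321, 0.321, -0.07, 1.45, 0.023, 1.371, -0.057], TCP at [0.169, -0.628, 0.223] pointing down, gripper open.
Joint ranges: [-2.86, 2.86], [-0.3, 2.09], [-1.38, 1.24], [0.06, 2.45], [-1.56, 4.7], [0.09, 2.05], [-2.69, 2.69]. Speed limits (rad/s): [2.57, 2.57, 3.14, 3.14, 3.14, 3.14, 3.14].

INTERFACE

Orientations are given as a rotation vector (axis times angle).
In Python, from bench import ctrl, get_image, calibration gives the robot as it stands.
- The arm moves only by the tool apply_moves, never from a script. Its arguments are lists of equal length, an entry for each row: "dp": the shift along the tool's x, y, z in m, a list of three; "twist": the turn, a rotation vector about the tool's x, y, z in rad, a list of three; "fingers": the closure, from 0 (fully open) to 1 (shut). In form: {"dp": [[dx, dy, dz], ...], "twist": [[ax, ay, az], ...], "fingers": [fingers, ...]}. A call has 1 to 10 rows; each row shifts and turns the commanded pose from where the row before left it, along the tool's axes as they then stand; what a row does not reach is not made up. A row lasts 1/10 s, in which the tool goes at most 50 mm and 8.59 degrees, less where a joint would pass 70% of its speed; a pose out of reach is approached as far as the arm can. A call is refused whole if a number of a shift passes 0.05 or a number of a turn 0.15, either way. A call with a gripper value outside its range is refused whole. The fingers move at their own pace and stop on an object; "newtons" is the grip in N (left out, the last holds). Time passes only in rows, so rows that do not move let the fingers close. It gives the time, the measured TCP pose, the force, the opening and the grip force at its end, in the units of the state.
- ctrl.get_state(): the state, without advancing time (a new reading comes with each control period).
- get_image(name): name is "scene" or "top" or "wrist"; returns the picture (384x512x3 uint8, red, green, blue); there is no depth.
- calibration(name): a dict with "fx", "fy", "cx", "cy" (pixels), "eye" and "attitude" of the camera in the world; the wrist camera has in their place "hand_eye" (4x4, takes a point from camera to tool coordinates, whose origin is the TCP and whose axes are the flange's). Camera axes: x right, y up, looking along -z (the intrinsics and any distortion apply to the point x, -y, -z); pixel columns grow to the right and rows downward; lengths in m; the calibration is good to about 2 mm. A picture is of the moment at which its call begins: read the wrist's pose just before it. calibration takes no time and is no camera call.
- ctrl.close_job(): hands the job in; it is judged then, once.
The state is a dict: "time": time; "joint_positions": joint angles; "qd": joint speeds; "joint_torque": joint torques, N m; "position": TCP position; "tool_rot": TCP orientation; "ft_force": force on the tool from outside, world axes, zero at the start; "torque": the same for the moment, N m; "grip_width": opening from 0.0 (shut) to 1.0 (fully open); "grip_force": force on a finger pad.
Only numpy, scipy, OpenCV 4.12 (cv2) and the standard library are available. Lean on these libraries where they do the work, as an engineer would, in place of code of your own. Each camera call takes 0.05 s, during which the arm holds its last target. There are 200 camera calls.

TASK

Get the marble dish ready to pass to the person at the side of the desk: press its raised red gate fully down so the marble cannot roll out, then lift the dish by its bridge handle straight up off the round cork mat and, once it is in the air, give it a quarter turn (either way) so the gate faces one of the two blue marks on the mat. Keep the dish level and the marble in its middle all the way, and leave everything else on the desk alone. Finish while holding the dish still and level, about 10 cm above the middle of the mat, gate still shut and facing the blue mark; do not put it down or let go.

Things in the scene. Friction and masses are not known exactly. Their poses are not given: they have to be found in the camera images.
- dish: round dark wooden dish, 156 mm across, about 0.4 kg. Origin: centre of its flat underside, z up. Hollow: 9 degree cone, 128 mm across. Brass rail 31 mm up, 69 mm from the centre, with a gap and the red gate at the dish's -x side. Bridge handle in the dish's y-z plane, uprights at y = +-73 mm. Starts on the cork mat, its x axis within 0.1 rad of the mat's.
- handle_grip (a point): centre of the light wooden grip bar, on the dish's axis, 105 mm above its underside. The bar is 14 mm thick along the dish's x, 22 mm high, 84 mm long along the dish's y; squeeze it across x, from above. Nothing else is near it at that height; the marble's top lies 72 mm below. Axes as the dish's.
- gate_top (a point): middle of the flat top of the red gate's press pad (pad 20 mm along the dish's x, 56 mm along its y), on the dish's -x side, 67 mm from the dish's axis. 74 mm above the dish's underside when fully raised, 50 mm when home. It moves with the gate.
- gate (a joint): how far the gate is pressed down along the dish's -z, in m: 0 = fully raised (open), 0.024 = home against its stop (shut). It slides with about 2 N of friction and stays where it is left. Starts between 0 and 0.006.
- marble_center (a point): centre of the loose green glass marble, 25 mm across, about 30 g; it starts in the middle of the dish and rolls freely in it.
- dish_centre (a point): the middle of the dish's hollow, 8 mm above the dish's underside, where the marble belongs. Axes as the dish's.
- cork_mat: round cork mat, 220 mm across, 6 mm thick, fixed. Origin: centre of its underside, on the desk; z up. Two blue marks, 22x20 mm, lie in it at its edge, on its +y and -y sides; the gate finishes towards either one (the dish's x axis along the mat's y axis, either way round).
- notebook: open-page spiral notebook, 210x152x13 mm, bystander lying on the desk; origin: centre of its underside.
- marker: white marker pen with red cap, 135 mm long, 16 mm thick, bystander lying on the desk; origin: centre of its underside.
- phone: black phone, 149x73x8 mm, bystander lying on the desk; origin: centre of its underside.
- scissors: scissors with blue handles, 199 mm long, 9 mm thick, bystander lying on the desk; origin: centre of its underside.
- eraser: white eraser in a blue sleeve, 46x21x12 mm, bystander lying on the desk; origin: centre of its underside.
- mouse: black and blue computer mouse, 104x53x38 mm, bystander on the desk; origin: centre of its underside.

How it is judged:
On the way, in this order (a step that is already met when the one before it is completed fails the run):
1. the gate is pressed home (within 3 mm) while the dish stands on the mat (value of joint gate above 0.021 m and z of dish in the frame of cork_mat below 0.012 m), for 0.2 s.
2. the dish is lifted more than 30 mm off the mat by the robot, not yet turned (within 0.4 rad of its place on the mat), gate shut (value of joint gate above 0.021 m and z of dish in the frame of cork_mat above 0.036 m and angle between the x axis of dish and the x axis of cork_mat, either way round below 0.4 rad and contact force between dish and the fingers above 1 N), for 0.1 s.
At the end, for the whole second after the job is handed in: The fingers hold the dish still, its underside 60 to 170 mm above the desk, within 40 mm of straight over the mat's middle, tilted under 0.09 rad, gate shut within 3 mm and facing either blue mark within 0.2 rad, marble within 20 mm of the dish's middle (value of joint gate above 0.021 m and angle between the x axis of dish and the y axis of cork_mat, either way round below 0.2 rad and angle between dish's own z axis and vertical below 0.09 rad and z of dish in the frame of cork_mat between 0.06 and 0.17 m and horizontal distance between dish and cork_mat below 0.04 m and horizontal distance between marble_center and dish_centre below 0.02 m and height (world z) of marble_center above 0.07 m and contact force between dish and the fingers above 1 N and linear speed of dish below 0.03 m/s and angular speed of dish below 0.2 rad/s); the arm keeps its last pose, push and grip.
It fails at once if the marble strays more than 30 mm from the dish's middle (horizontal distance between marble_center and dish_centre above 0.03 m).
It fails at once if the dish is tilted by more than 0.2 rad (angle between dish's own z axis and vertical above 0.2 rad).
It fails at once if the dish is turned by more than 0.6 rad while it still stands on the mat (z of dish in the frame of cork_mat below 0.012 m and angle between the x axis of dish and the x axis of cork_mat, either way round above 0.6 rad).
It fails at once if another thing on the desk is moved by more than 30 mm (distance of any of notebook, marker, phone, scissors, eraser, mouse from where it was at the start of the episode above 0.03 m).
It also fails if it takes over 48 s, if anything falls off the work surface, if the arm or the gripper's body presses on something with over 40 N, if the wrist force passes 120 N, or if a joint passes its speed limit or range.

## Working session

There is one attempt and no reset: what is moved stays moved. The work goes in short steps, Python scripts to look and compute and a tool call to move; the robot and the scene stay as the last step left them, time stands still between calls to the robot, and variables do not carry over. Pictures are saved under pics/ and viewed, at most 10 in all, crops included, and the job is handed in when it is done.

Besides the shell and the picture viewer there is one more tool, called after "Call:" in YAML: its name, and indented under it one key for each argument. apply_moves: Moves the arm, as the interface text tells. Its arguments: {"type":"object","properties":{"dp":{"type":"array"},"twist":{"type":"array"},"fingers":{"type":"array"},"newtons":{"type":"number"}},"required":["dp","twist","fingers"]}

```bash
mkdir -p pics
python3 - <<'E'
from bench import ctrl,get_image,calibration
import cv2,numpy as np
np.set_printoptions(precision=4,suppress=True)
for n in("scene","top"):
    cv2.imwrite(f"pics/{n}0.png",get_image(n)[:,:,::-1]); print(n,calibration(n))
print(calibration("wrist")); print(ctrl.get_state())
a=np.hstack([cv2.imread("pics/scene0.png"),cv2.imread("pics/top0.png")])
E
```

```text
scene {'fx': 380.6201426436737, 'fy': 380.6201426436737, 'cx': 255.351390124094, 'cy': 194.10321464328726, 'eye': array([ 0.1148, -0.5864,  0.969 ]), 'attitude': array([ 0.6581, -0.2312, -0.6467])}
top {'fx': 399.55763322854654, 'fy': 399.55763322854654, 'cx': 254.86479217881464, 'cy': 183.43501047112278, 'eye': array([ 0.3778, -0.0478,  1.1307]), 'attitude': array([ 0.1422, -0.1112, -1.5718])}
{'fx': 267.186393972002, 'fy': 267.186393972002, 'cx': 251.93057258108738, 'cy': 189.311970186289, 'hand_eye': array([[-0.0004,  0.9638,  0.2666,  0.0719],
       [ 1.    ,  0.0006, -0.0006,  0.0003],
       [-0.0007,  0.2666, -0.9638, -0.1618],
       [ 0.    ,  0.    ,  0.    ,  1.    ]])}
{'time': 0.1, 'joint_positions': array([ 1.3211,  0.3218, -0.0701,  1.4516,  0.0226,  1.3708, -0.0569]), 'qd': array([-0.0001, -0.0014, -0.0002, -0.0021,  0.0003, -0.0011, -0.    ]), 'joint_torque': array([ -0.0008, -49.2571,  -0.4057, -31.3401,  -0.0642,   0.0395,
         0.0001]), 'position': array([ 0.1693, -0.6271,  0.2216]), 'tool_rot': array([-3.1126, -0.4131,  0.0005]), 'ft_force': array([ 0.4519, -0.6731, -1.1692]), 'torque': array([ 0.011 , -0.0146, -0.0158]), 'grip_force': 0.0, 'grip_width': 1.0004063742545086}
```

View pics/top0.png

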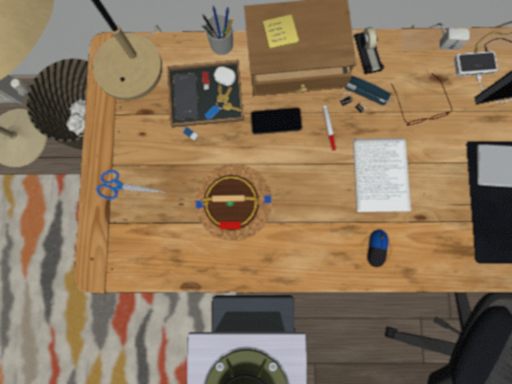

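View pics/scene0.png

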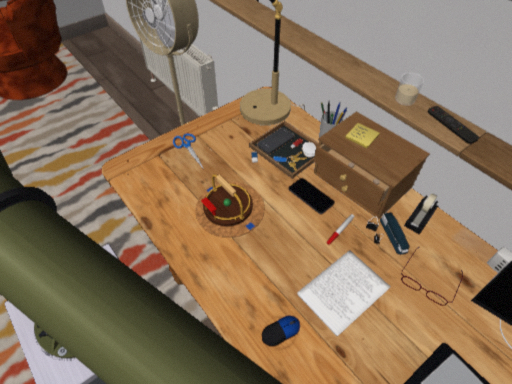

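The top view shows the mat at about (233,202) with blue marks at (199,204) and (268,199). The red gate is at (230,226), towards the robot, with the grip bar at (230,199) and the green marble at (230,204). The scene view agrees with this. Next I cast rays from these features.

```bash
cat > h.py <<'E'
from bench import ctrl,get_image,calibration
import cv2,numpy as np
from scipy.spatial.transform import Rotation as R
np.set_printoptions(precision=4,suppress=True)
def cam(n,st=None):
    c=calibration(n)
    if n!="wrist": return c,np.array(c["eye"]),R.from_rotvec(c["attitude"]).as_matrix()
    T=np.eye(4);T[:3,:3]=R.from_rotvec(st["tool_rot"]).as_matrix();T[:3,3]=st["position"]
    M=T@c["hand_eye"]; return c,M[:3,3],M[:3,:3]
def ray(C,uv):
    c,e,A=C; d=A@np.array([(uv[0]-c["cx"])/c["fx"],-(uv[1]-c["cy"])/c["fy"],-1]); return e,d
def plane(C,uv,z):
    e,d=ray(C,uv); return e+d*(z-e[2])/d[2]
def tri(C1,u1,C2,u2):
    (a,d),(b,f)=ray(C1,u1),ray(C2,u2)
    s=np.linalg.lstsq(np.c_[d,-f],b-a,rcond=None)[0]
    p,q=a+s[0]*d,b+s[1]*f; return (p+q)/2,np.linalg.norm(p-q)
def proj(C,p):
    c,e,A=C; q=A.T@(np.array(p)-e); return np.array([c["cx"]+c["fx"]*q[0]/-q[2],c["cy"]+c["fy"]*q[1]/q[2]])
def mask(im,col):
    h=cv2.cvtColor(im,cv2.COLOR_RGB2HSV)
    if col=="red": return cv2.inRange(h,(0,200,90),(6,255,255))|cv2.inRange(h,(175,200,90),(180,255,255))
    if col=="blue": return cv2.inRange(h,(100,140,80),(125,255,255))
    if col=="green": return cv2.inRange(h,(50,120,50),(85,255,255))
    if col=="bar": return cv2.inRange(h,(10,50,190),(25,150,255))
def blobs(im,col,box,amin=8):
    x0,y0,x1,y1=box; m=np.zeros(im.shape[:2],np.uint8); m[y0:y1,x0:x1]=mask(im,col)[y0:y1,x0:x1]
    n,l,s,c=cv2.connectedComponentsWithStats(m)
    out=[]
    for i in sorted(range(1,n),key=lambda i:-s[i,4]):
        if s[i,4]<amin: continue
        pts=np.argwhere(l==i)[:,::-1].astype(np.float32); out.append((c[i],s[i,4],cv2.minAreaRect(pts)))
    return out
E
python3 - <<'E'
from h import *
for n,box in(("top",(190,160,280,245)),("scene",(190,165,272,240))):
    im=cv2.imread(f"pics/{n}0.png")[:,:,::-1].copy(); C=cam(n)
    for col,z in(("red",.078),("blue",.006),("green",.027),("bar",.122)):
        for b in blobs(im,col,box)[:3]: print(n,col,b[0],b[1],b[2],plane(C,b[0],z))
E
```

```text
top red [229.821  224.5679] 162 ((229.5, 224.5), (7.0, 21.0), 90.0) [0.4399 0.039  0.078 ]
top blue [267.     198.6786] 28 ((267.0, 198.5), (5.0, 4.0), 90.0) [ 0.5168 -0.0601  0.006 ]
top blue [198.88 203.96] 25 ((199.0, 203.5), (5.0, 4.0), 90.0) [0.5028 0.1332 0.006 ]
top green [229.75   203.5833] 12 ((229.5, 204.0), (2.0, 5.0), 90.0) [0.501  0.0438 0.027 ]
top bar [234.2796 160.7473] 186 ((238.5, 161.0), (2.0, 81.0), 90.0) [0.6016 0.0249 0.122 ]
top bar [227.7328 197.9389] 131 ((228.0, 198.0), (4.0, 30.0), 90.0) [0.5049 0.0411 0.122 ]
top bar [269.5556 229.7083] 72 ((269.5, 230.0), (4.0, 19.0), 90.0) [ 0.424  -0.0646  0.122 ]
scene red [209.0465 205.2016] 129 ((209.50001525878906, 205.50001525878906), (19.798988342285156, 7.071067810058594), 45.0) [0.436 0.034 0.078]
scene blue [249.96 225.6 ] 25 ((250.0, 225.49998474121094), (4.160251617431641, 5.54700231552124), 56.3099365234375) [ 0.5154 -0.0592  0.006 ]
scene green [226.6364 201.8182] 33 ((226.50003051757812, 202.00003051757812), (4.949747085571289, 6.363961219787598), 45.0) [0.5052 0.0462 0.027 ]
scene bar [257.7629 184.8969] 388 ((257.2500305175781, 183.25001525878906), (48.790367126464844, 11.31370735168457), 45.0) [ 0.5741 -0.0234  0.122 ]
scene bar [225.2526 183.7474] 95 ((225.25001525878906, 183.75), (22.62741470336914, 3.535533905029297), 45.0) [0.5022 0.0396 0.122 ]
scene bar [194.4819 224.6024] 83 ((194.61764526367188, 223.97059631347656), (16.120866775512695, 9.946917533874512), 30.963754653930664) [ 0.3523 -0.0269  0.122 ]
```

Mat centre is about (0.510, 0.037) at yaw 0.07, with the grip near (0.504, 0.041) and the gate near (0.440, 0.039). I'll move above the dish for a closer look.

Call:
apply_moves:
  dp:
    - [0,0,-0.01]
    - [0,0,-0.02]
    - [0.034,-0.032,-0.01]
    - [0.034,-0.032,-0.01]
    - [0.034,-0.032,-0.01]
    - [0.034,-0.032,-0.01]
    - [0.034,-0.032,-0.01]
    - [0.034,-0.032,-0.01]
    - [0.034,-0.032,0]
    - [0.034,-0.032,0]
  twist:
    - [0,0,0.117]
    - [0,0,0.117]
    - [0,0,0]
    - [0,0,0]
    - [0,0,0]
    - [0,0,0]
    - [0,0,0]
    - [0,0,0]
    - [0,0,0]
    - [0,0,0]
  fingers: [1,1,1,1,1,1,1,1,1,1]

```text
time: 1.1
position: [0.4348, -0.362, 0.3127]
tool_rot: [3.141, 0.047, 0.0]
ft_force: [0.8, 0.6, -0.6]
grip_width: 0.172
grip_force: 0.0
```

Call:
apply_moves:
  dp:
    - [0.02,-0.045,0]
    - [0.02,-0.045,0]
    - [0.01,-0.045,0]
    - [0.01,-0.045,0]
    - [0.01,-0.045,0]
    - [0,-0.045,0]
    - [0,-0.045,0]
    - [0,-0.045,0]
    - [0,0,0]
    - [0,0,0]
  twist:
    - [0,0,0]
    - [0,0,0]
    - [0,0,0]
    - [0,0,0]
    - [0,0,0]
    - [0,0,0]
    - [0,0,0]
    - [0,0,0]
    - [0,0,0]
    - [0,0,0]
  fingers: [1,1,1,1,1,1,1,1,1,1]

```text
time: 2.1
position: [0.4927, -0.0006, 0.3124]
tool_rot: [3.14, 0.051, -0.0]
ft_force: [0.5, -0.4, -0.5]
grip_width: 0.006
grip_force: 0.0
```

Run:
```python
from h import *
s=ctrl.get_state(); print(s["position"],s["tool_rot"],s["joint_positions"],s["ft_force"])
im=get_image("wrist"); cv2.imwrite("pics/w1.png",im[:,:,::-1]); C=cam("wrist",s)
for col,z in(("red",.078),("blue",.006),("green",.027),("bar",.122)):
    for b in blobs(im,col,(0,0,512,384),60)[:3]: print(col,b,plane(C,b[0],z))
```

```text
[ 0.4927 -0.0006  0.3124] [ 3.1402  0.0513 -0.0004] [ 0.5668 -0.0273 -0.6012  1.6639 -0.0145  1.5005 -1.5713] [ 0.4817 -0.402  -0.5083]
red (array([224.7979, 199.228 ]), np.int32(386), ((225.0, 199.5), (11.0, 34.0), 90.0)) [0.4379 0.0388 0.078 ]
blue (array([ 20.4985, 109.4895]), np.int32(666), ((21.283937454223633, 110.53733825683594), (42.19028854370117, 50.70445251464844), 2.726311206817627)) [0.5618 0.3887 0.006 ]
blue (array([451.5114, 225.9886]), np.int32(88), ((451.0000305175781, 224.50003051757812), (8.48874568939209, 14.55213737487793), 14.03624439239502)) [ 0.3753 -0.3835  0.006 ]
bar (array([248.3154,  57.9633]), np.int32(16681), ((230.09722900390625, 49.615638732910156), (430.0591125488281, 62.20063018798828), 1.9305872917175293)) [0.6312 0.0072 0.122 ]
bar (array([361.9083, 119.7728]), np.int32(8676), ((341.77294921875, 124.65787506103516), (188.16879272460938, 72.56566619873047), 2.219655990600586)) [ 0.5639 -0.1398  0.122 ]
bar (array([389.4892, 207.2499]), np.int32(5951), ((381.600830078125, 213.87423706054688), (259.2522888183594, 54.713478088378906), 1.847610354423523)) [ 0.4475 -0.195   0.122 ]
```

View pics/w1.png

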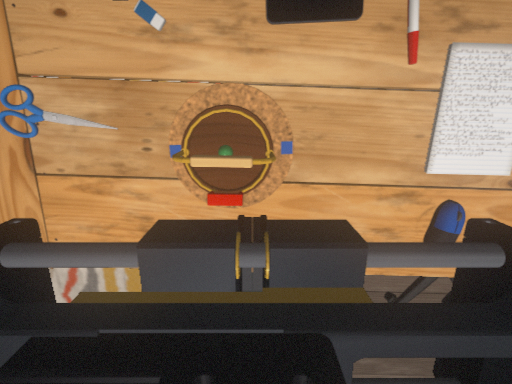

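The wrist view shows the marks at (176,150) and (287,147), the bar at (222,162), the red pad at (225,199) and the marble at (226,152). I'll refine yaw and positions on this picture.

Run:
```python
from h import *
s=ctrl.get_state(); C=cam("wrist",s); im=cv2.imread("pics/w1.png")[:,:,::-1].copy()
B=[plane(C,b[0],.006) for b in blobs(im,"blue",(165,135,300,160),15)[:2]]; print("marks",B,sum(B)/2)
for col,z,box in(("red",.079,(200,185,250,210)),("green",.027,(215,140,240,160)),("bar",.122,(185,153,258,172))):
    for b in blobs(im,col,box,15)[:2]:
        print(col,b[0],b[1],plane(C,b[0],z))
# yaw from line fit to bar and pad
for col,z,box in(("bar",.122,(185,153,258,172)),("red",.079,(200,185,250,210))):
    m=mask(im,col); ys,xs=np.nonzero(m[box[1]:box[3],box[0]:box[2]]); xs=xs+box[0]; ys=ys+box[1]
    u=np.unique(xs)[2:-2]; c=np.array([ys[xs==k].mean() for k in u]); k,q=np.polyfit(u,c,1)
    a,b=plane(C,(u[0],k*u[0]+q),z),plane(C,(u[-1],k*u[-1]+q),z); print(col,"yaw",np.arctan2(b[0]-a[0],-(b[1]-a[1])),a,b)
```

```text
marks [] 0.0
red [224.7979 199.228 ] 386 [0.4384 0.0372 0.079 ]
bar [220.4972 162.3667] 529 [0.5034 0.0389 0.122 ]
bar yaw 0.007713274770889045 [0.5031 0.0781 0.122 ] [ 0.5037 -0.0003  0.122 ]
red yaw 0.005714583836906177 [0.4382 0.0601 0.079 ] [0.4385 0.0136 0.079 ]
```

Call:
apply_moves:
  dp:
    - [-0.013,-0.01,0.025]
    - [-0.013,-0.01,0.03]
    - [-0.013,-0.01,0.03]
    - [-0.0137,-0.011,0.03]
    - [0,0,0.03]
    - [0,0,0.03]
    - [0,0,0.02]
    - [0,0,0.015]
    - [0,0,0]
    - [0,0,0]
  twist:
    - [0,0,0.02]
    - [0,0,0]
    - [0,0,0]
    - [0,0,0]
    - [0,0,0]
    - [0,0,0]
    - [0,0,0]
    - [0,0,0]
    - [0,0,0]
    - [0,0,0]
  fingers: [1,1,1,1,1,1,1,1,1,1]

```text
time: 3.15
position: [0.4398, 0.0375, 0.1026]
tool_rot: [-3.141, -0.012, 0.001]
ft_force: [-0.3, 0.5, 0.5]
grip_width: 0.004
grip_force: 0.0
```

Run:
```python
from h import *
s=ctrl.get_state(); print(s["position"],s["tool_rot"])
im=get_image("top"); b=blobs(im,"red",(190,160,280,245)); print(b)
cv2.imwrite("pics/p2.png",cv2.resize(np.hstack([get_image("scene")[140:260,150:300],im[140:260,150:300]]),None,fx=2.6,fy=2.6)[:,:,::-1])
```

```text
[0.4398 0.0375 0.1026] [-3.1413 -0.0119  0.0008]
[]
```

View pics/p2.png

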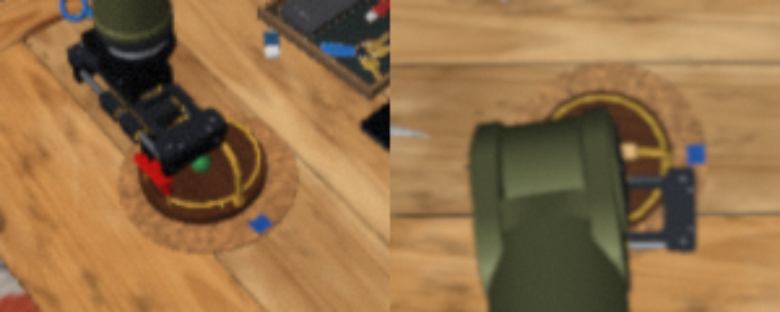

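The gripper sits right over the red pad. I'll press slowly and watch the force.

Call:
apply_moves:
  dp:
    - [0,0,0.01]
    - [0,0,0.01]
    - [0,0,0.005]
    - [0,0,0.005]
    - [0,0,0.004]
    - [0,0,0.004]
    - [0,0,0.003]
    - [0,0,0.002]
    - [0,0,0.001]
    - [0,0,0]
  twist:
    - [0,0,0]
    - [0,0,0]
    - [0,0,0]
    - [0,0,0]
    - [0,0,0]
    - [0,0,0]
    - [0,0,0]
    - [0,0,0]
    - [0,0,0]
    - [0,0,0]
  fingers: [1,1,1,1,1,1,1,1,1,1]

```text
time: 4.25
position: [0.4399, 0.0387, 0.0584]
tool_rot: [-3.141, -0.015, -0.001]
ft_force: [-0.3, -0.1, -0.4]
grip_width: 0.003
grip_force: 0.0
```

Call:
apply_moves:
  dp:
    - [0,0,0.002]
    - [0,0,0.001]
    - [0,0,0.001]
    - [0,0,0]
  twist:
    - [0,0,0]
    - [0,0,0]
    - [0,0,0]
    - [0,0,0]
  fingers: [1,1,1,1]

```text
time: 4.65
position: [0.4404, 0.0387, 0.0562]
tool_rot: [3.141, 0.015, 0.001]
ft_force: [-5.3, 0.2, 15.1]
grip_width: 0.002
grip_force: 7.9
```

15 N at z = 0.056 means the gate is at its stop. I'll hold briefly, then rise and look.

Call:
apply_moves:
  dp:
    - [0,0,0]
    - [0,0,0]
    - [0,0,-0.005]
    - [0,0,-0.01]
    - [0,0,-0.03]
    - [0,0,-0.03]
    - [0,0,-0.03]
    - [0.02,0,-0.03]
    - [0.02,0,-0.02]
    - [0.02,0,0]
  twist:
    - [0,0,0]
    - [0,0,0]
    - [0,0,0]
    - [0,0,0]
    - [0,0,0]
    - [0,0,0]
    - [0,0,0]
    - [0,0,0]
    - [0,0,0]
    - [0,0,0]
  fingers: [1,1,1,1,1,1,0.3,0,0,0]

```text
time: 5.65
position: [0.5026, 0.0392, 0.2135]
tool_rot: [3.141, 0.015, 0.011]
ft_force: [0.7, 0.2, 0.2]
grip_width: 0.282
grip_force: 0.0
```

Call:
apply_moves:
  dp:
    - [0,0,-0.04]
    - [0,0,-0.04]
    - [0,-0.01,0]
    - [0,0,0]
    - [0,0,0]
  twist:
    - [0,0,0]
    - [0,0,0]
    - [0,0,0]
    - [0,0,0]
    - [0,0,0]
  fingers: [0,0,0,0,0]

```text
time: 6.15
position: [0.4989, 0.0492, 0.2886]
tool_rot: [3.141, 0.017, -0.002]
ft_force: [0.0, -0.2, 0.0]
grip_width: 0.738
grip_force: 0.0
```

Run:
```python
from h import *
s=ctrl.get_state(); print(s["position"],s["tool_rot"],s["joint_positions"])
im=get_image("wrist"); C=cam("wrist",s)
print(proj(C,(.4385,.038,.056)),proj(C,(.4385,.038,.080)))
cv2.imwrite("pics/w2.png",cv2.resize(im[100:260,130:330],None,fx=3,fy=3)[:,:,::-1]); cv2.imwrite("pics/w2f.png",im[:,:,::-1])
for col,z,box in(("red",.056,(150,150,320,260)),("green",.027,(180,120,280,260))):
    for b in blobs(im,col,box,10)[:2]: print(col,b[0],b[1],plane(C,b[0],z))
```

```text
[0.4989 0.0492 0.2886] [ 3.1411  0.0166 -0.0022] [ 0.5265  0.0039 -0.6731  1.6849  0.0027  1.4552 -1.7072]
[258.1462 203.6757] [258.5345 208.8978]
red [256.9415 204.514 ] 393 [0.4371 0.0399 0.056 ]
```

View pics/w2.png

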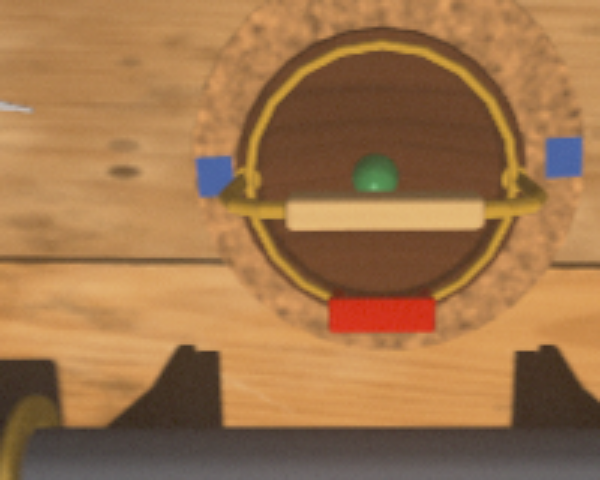

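The gate is seated at (257,204), matching the home height, and the marble is central. Next I compute the bar's centre and yaw and the mat's.

Run:
```python
from h import *
s=ctrl.get_state(); C=cam("wrist",s); f=lambda x,y:(130+x/3,100+y/3)
a,b=plane(C,f(288,231),.122),plane(C,f(484,231),.122); print("bar -x edge",a,b,"yaw",np.arctan2(b[0]-a[0],a[1]-b[1]))
a,b=plane(C,f(288,197),.122),plane(C,f(484,197),.122); print("bar +x edge@top",a,b)
a,b=plane(C,f(215,177),.006),plane(C,f(564,157),.006); print("mat",(a+b)/2,"yaw",np.arctan2(b[0]-a[0],a[1]-b[1]))
```

```text
bar -x edge [0.4955 0.0806 0.122 ] [ 0.4963 -0.0016  0.122 ] yaw 0.009239917007777362
bar +x edge@top [0.51   0.0803 0.122 ] [ 0.5107 -0.0009  0.122 ]
mat [0.5058 0.035  0.006 ] yaw 0.06678798561902179
```

Call:
apply_moves:
  dp:
    - [0.004,0.0097,0]
    - [0,0,0]
    - [0,0,0]
    - [0,0,0]
    - [0,0,0]
    - [0,0,0]
    - [0,0,0]
    - [0,0,0]
    - [0,0,0]
    - [0,0,0]
  twist:
    - [0,0,-0.1426]
    - [0,0,-0.1426]
    - [0,0,-0.1426]
    - [0,0,-0.1426]
    - [0,0,-0.1426]
    - [0,0,-0.1426]
    - [0,0,-0.1426]
    - [0,0,-0.1426]
    - [0,0,-0.1426]
    - [0,0,-0.1426]
  fingers: [0,0,0,0,0,0,0,0,0,0]

```text
time: 7.2
position: [0.5029, 0.0389, 0.2882]
tool_rot: [-2.36, -2.072, 0.003]
ft_force: [-0.3, 0.2, 0.6]
grip_width: 0.997
grip_force: 0.0
```

Call:
apply_moves:
  dp:
    - [0,0,0.02]
    - [0,0,0.04]
    - [0,0,0.04]
    - [0,0,0]
    - [0,0,0]
  twist:
    - [0,0,-0.1426]
    - [0,0,0]
    - [0,0,0]
    - [0,0,0]
    - [0,0,0]
  fingers: [0,0,0,0,0]

```text
time: 7.7
position: [0.5031, 0.0393, 0.1893]
tool_rot: [-2.212, -2.229, 0.002]
ft_force: [0.7, -0.1, 0.2]
grip_width: 0.998
grip_force: 0.0
```

Run:
```python
from h import *
s=ctrl.get_state(); M=R.from_rotvec(s["tool_rot"]).as_matrix(); print(s["position"],s["joint_positions"]); print(M)
print("to go, tool axes",M.T@(np.array([.503,.0395,.092])-s["position"]))
print("turn err (tool)",(R.from_matrix(M.T)*R.from_euler("ZX",[.009+np.pi/2,np.pi])).as_rotvec())
```

```text
[0.5031 0.0393 0.1893] [ 0.5324  0.0707 -0.6842  1.8287  0.0463  1.2604 -0.1574]
[[-0.0074  1.     -0.002 ]
 [ 1.      0.0074  0.0002]
 [ 0.0003 -0.002  -1.    ]]
to go, tool axes [0.0002 0.0001 0.0973]
turn err (tool) [-0.002  -0.0003 -0.0016]
```

Call:
apply_moves:
  dp:
    - [0,0,0.03]
    - [0,0,0.03]
    - [0,0,0.02]
    - [0,0,0.012]
    - [0,0,0.005]
    - [0,0,0]
    - [0,0,0]
    - [0,0,0]
    - [0,0,0]
    - [0,0,0]
  twist:
    - [-0.002,0,-0.002]
    - [0,0,0]
    - [0,0,0]
    - [0,0,0]
    - [0,0,0]
    - [0,0,0]
    - [0,0,0]
    - [0,0,0]
    - [0,0,0]
    - [0,0,0]
  fingers: [0,0,0,0,0,0.5,0.65,0.75,0.8,0.82]
  newtons: 10

```text
time: 8.7
position: [0.5041, 0.0395, 0.093]
tool_rot: [2.209, 2.231, 0.003]
ft_force: [0.1, -0.2, -0.1]
grip_width: 0.633
grip_force: 0.0
```

Call:
apply_moves:
  dp:
    - [0,0,0]
    - [0,0,0]
    - [0,0,0]
    - [0,0,0]
    - [0,0,0]
  twist:
    - [0,0,0]
    - [0,0,0]
    - [0,0,0]
    - [0,0,0]
    - [0,0,0]
  fingers: [0.85,0.9,1,1,1]

```text
time: 9.2
position: [0.5038, 0.0395, 0.0925]
tool_rot: [2.21, 2.231, 0.002]
ft_force: [3.1, 0.1, 0.3]
grip_width: 0.173
grip_force: 1.3
```

Call:
apply_moves:
  dp:
    - [0,0,0]
    - [0,0,0]
    - [0,0,0]
  twist:
    - [0,0,0]
    - [0,0,0]
    - [0,0,0]
  fingers: [1,1,1]
  newtons: 35

```text
time: 9.5
position: [0.5039, 0.0395, 0.0925]
tool_rot: [2.21, 2.231, 0.003]
ft_force: [1.5, -0.1, -0.6]
grip_width: 0.158
grip_force: 35.0
```

Gripped at 14 mm with 35 N. I'll lift gently.

Call:
apply_moves:
  dp:
    - [0,0,-0.002]
    - [0,0,-0.004]
    - [0,0,-0.005]
    - [0,0,-0.006]
    - [0,0,-0.006]
    - [0,0,-0.006]
    - [0,0,-0.006]
    - [0,0,-0.006]
    - [0,0,-0.006]
    - [0,0,-0.006]
  twist:
    - [0,0,0]
    - [0,0,0]
    - [0,0,0]
    - [0,0,0]
    - [0,0,0]
    - [0,0,0]
    - [0,0,0]
    - [0,0,0]
    - [0,0,0]
    - [0,0,0]
  fingers: [1,1,1,1,1,1,1,1,1,1]

```text
time: 10.5
position: [0.5037, 0.0395, 0.1461]
tool_rot: [2.21, 2.231, 0.002]
ft_force: [0.0, 0.3, -2.5]
grip_width: 0.154
grip_force: 35.0
```

Call:
apply_moves:
  dp:
    - [0,0,-0.006]
    - [0,0,-0.006]
    - [0,0,-0.006]
    - [0,0,-0.006]
    - [0,0,-0.006]
    - [0,0,-0.006]
    - [0,0,-0.004]
    - [0,0,-0.002]
    - [0,0,0]
    - [0,0,0]
  twist:
    - [0,0,0]
    - [0,0,0]
    - [0,0,0]
    - [0,0,0]
    - [0,0,0]
    - [0,0,0]
    - [0,0,0]
    - [0,0,0]
    - [0,0,0]
    - [0,0,0]
  fingers: [1,1,1,1,1,1,1,1,1,1]

```text
time: 11.5
position: [0.5034, 0.0395, 0.1873]
tool_rot: [2.21, 2.231, 0.002]
ft_force: [-0.4, -0.1, -3.6]
grip_width: 0.157
grip_force: 35.0
```

Run:
```python
from h import *
s=ctrl.get_state(); print(s["position"],s["tool_rot"],s["joint_positions"],s["ft_force"],s["grip_width"])
a=get_image("scene")[120:250,150:300];b=get_image("wrist")
cv2.imwrite("pics/p3.png",cv2.resize(np.hstack([cv2.resize(a,(443,384)),b[:,:400]]),None,fx=.94,fy=.94)[:,:,::-1])
```

```text
[0.5034 0.0395 0.1873] [2.2099 2.2313 0.0017] [ 0.534   0.0701 -0.6864  1.8333  0.047   1.2528 -0.1562] [-0.3918 -0.1399 -3.6318] 0.1569983645451275
```

View pics/p3.png

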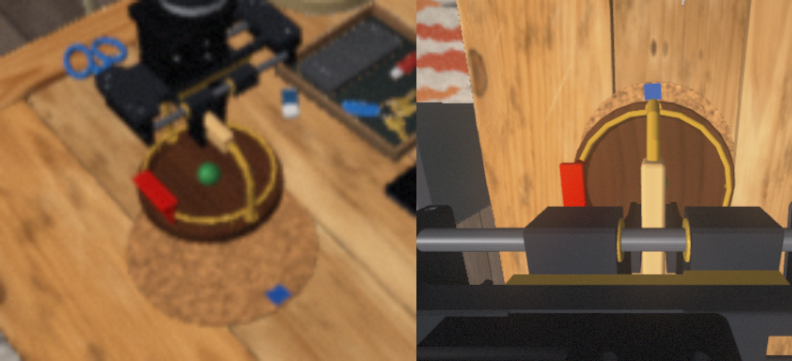

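Lifted level with the marble central. Next is the quarter turn, about 1.51 rad clockwise, which the wrist has already reached.

Call:
apply_moves:
  dp:
    - [0,0,0]
    - [0,0,0]
    - [0,0,0]
    - [0,0,0]
    - [0,0,0]
    - [0,0,0]
    - [0,0,0]
    - [0,0,0]
    - [0,0,0]
    - [0,0,0]
  twist:
    - [0,0,0.02]
    - [0,0,0.04]
    - [0,0,0.06]
    - [0,0,0.06]
    - [0,0,0.06]
    - [0,0,0.06]
    - [0,0,0.06]
    - [0,0,0.06]
    - [0,0,0.06]
    - [0,0,0.06]
  fingers: [1,1,1,1,1,1,1,1,1,1]

```text
time: 12.6
position: [0.5035, 0.0395, 0.1874]
tool_rot: [2.728, 1.557, 0.002]
ft_force: [-0.1, 0.3, -3.5]
grip_width: 0.155
grip_force: 35.0
```

Call:
apply_moves:
  dp:
    - [0,0,0]
    - [0,0,0]
    - [0,0,0]
    - [0,0,0]
    - [0,0,0]
    - [0,0,0]
    - [0,0,0]
    - [0,0,0]
    - [0,0,0]
    - [0,0,0]
  twist:
    - [0,0,0.06]
    - [0,0,0.06]
    - [0,0,0.06]
    - [0,0,0.06]
    - [0,0,0.06]
    - [0,0,0.06]
    - [0,0,0.06]
    - [0,0,0.06]
    - [0,0,0.06]
    - [0,0,0.06]
  fingers: [1,1,1,1,1,1,1,1,1,1]

```text
time: 13.6
position: [0.5035, 0.0395, 0.1873]
tool_rot: [3.066, 0.681, 0.002]
ft_force: [-0.1, -0.3, -3.5]
grip_width: 0.155
grip_force: 35.0
```

Call:
apply_moves:
  dp:
    - [0,0,0]
    - [0,0,0]
    - [0,0,0]
    - [0,0,0]
    - [0,0,0]
    - [0,0,0]
    - [0,0,0]
    - [0,0,0]
    - [0,0,0]
    - [0,0,0]
  twist:
    - [0,0,0.06]
    - [0,0,0.06]
    - [0,0,0.06]
    - [0,0,0.06]
    - [0,0,0.06]
    - [0,0,0.04]
    - [0,0,0.023]
    - [0,0,0.01]
    - [0,0,0]
    - [0,0,0]
  fingers: [1,1,1,1,1,1,1,1,1,1]

```text
time: 14.6
position: [0.5036, 0.0395, 0.1875]
tool_rot: [3.14, 0.106, 0.003]
ft_force: [0.1, 0.1, -3.3]
grip_width: 0.155
grip_force: 35.0
```

Call:
apply_moves:
  dp:
    - [0,0,0]
    - [0,0,0]
    - [0,0,0]
    - [0,0,0]
    - [0,0,0]
    - [0,0,0]
    - [0,0,0]
    - [0,0,0]
    - [0,0,0]
    - [0,0,0]
  twist:
    - [0,0,0]
    - [0,0,0]
    - [0,0,0]
    - [0,0,0]
    - [0,0,0]
    - [0,0,0]
    - [0,0,0]
    - [0,0,0]
    - [0,0,0]
    - [0,0,0]
  fingers: [1,1,1,1,1,1,1,1,1,1]

```text
time: 15.6
position: [0.5036, 0.0395, 0.1875]
tool_rot: [3.14, 0.106, 0.003]
ft_force: [0.8, 0.1, -3.1]
grip_width: 0.159
grip_force: 35.0
```

Run:
```python
from h import *
s=ctrl.get_state(); print(s["position"],R.from_rotvec(s["tool_rot"]).as_matrix(),s["qd"],s["ft_force"],s["grip_width"])
a=get_image("scene")[120:250,150:300];b=get_image("wrist")
cv2.imwrite("pics/p4.png",cv2.resize(np.hstack([cv2.resize(a,(443,384)),b[:,50:450]]),None,fx=.94,fy=.94)[:,:,::-1])
```

```text
[0.5036 0.0395 0.1875] [[ 0.9977  0.0674  0.0019]
 [ 0.0674 -0.9977 -0.0001]
 [ 0.0019  0.0002 -1.    ]] [ 0.0012  0.0004  0.0015 -0.0009  0.0011  0.001   0.0015] [ 0.7779  0.0843 -3.1003] 0.15914808389839316
```

View pics/p4.png

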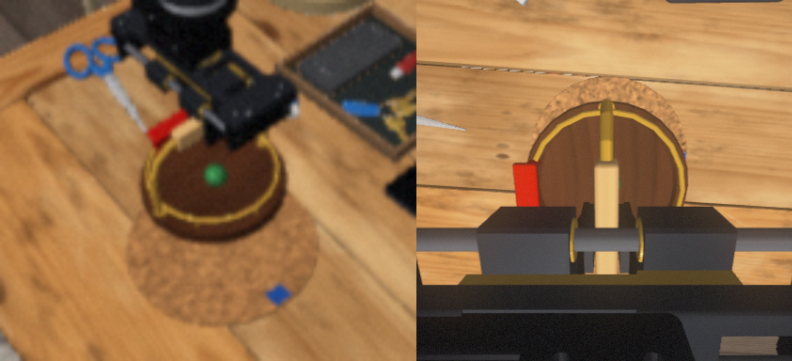

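The dish is level and still about 95 mm up, yaw 0.067 to match the mat, with the gate towards the +y mark and the marble central. Handing in.

```bash
python3 -c "from bench import ctrl; print(ctrl.close_job())"
```

```text
the job is handed in; nothing more can be done
None
```

The job is handed in: the gate is shut and facing the +y blue mark, and the dish is held level and still about 9.5 cm above the mat with the marble central; no verdict was returned.

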